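# Set out the sample tins in order of height

## Task

The tamper left on the wooden board does not belong there: stand it upright in the empty black tray beside one end of the board. Stand the four steel tins upright on the board's cork marks, one centred on each, in order of height, the tallest on the mark nearest that tray and the shortest at the far end. Set everything down gently, without dropping the tins or the tamper or tipping them over, and let go of them all.

Things in the scene. Friction and masses are not known exactly. Their poses are not given: they have to be found in the camera images.
- tin_s: smallest of four plain lidded steel tins standing upright and loose on the table, a round cylinder 42 mm across and 50 mm tall; origin at the centre of its underside, z up along the tin
- tin_m: second smallest of four plain lidded steel tins standing upright and loose on the table, a round cylinder 48 mm across and 70 mm tall; origin at the centre of its underside, z up along the tin
- tin_l: second largest of four plain lidded steel tins standing upright and loose on the table, a round cylinder 54 mm across and 90 mm tall; origin at the centre of its underside, z up along the tin
- tin_xl: largest of four plain lidded steel tins standing upright and loose on the table, a round cylinder 60 mm across and 110 mm tall; origin at the centre of its underside, z up along the tin
- mark_1: leftmost (+y end) of the four round cork marks, 68 mm across, inlaid flush in the top of a fixed dark wooden board (100 x 345 mm, 15 mm thick, flat); marks are 88 mm apart centre to centre in a straight row; origin at the mark's centre on the board's top, 15 mm above the table; y runs along the row, x across it
- mark_2: second from the left (+y) of the four round cork marks, 68 mm across, inlaid flush in the top of a fixed dark wooden board (100 x 345 mm, 15 mm thick, flat); marks are 88 mm apart centre to centre in a straight row; origin at the mark's centre on the board's top, 15 mm above the table; y runs along the row, x across it
- mark_3: third from the left of the four round cork marks, 68 mm across, inlaid flush in the top of a fixed dark wooden board (100 x 345 mm, 15 mm thick, flat); marks are 88 mm apart centre to centre in a straight row; origin at the mark's centre on the board's top, 15 mm above the table; y runs along the row, x across it
- mark_4: rightmost (-y end) of the four round cork marks, 68 mm across, inlaid flush in the top of a fixed dark wooden board (100 x 345 mm, 15 mm thick, flat); marks are 88 mm apart centre to centre in a straight row; origin at the mark's centre on the board's top, 15 mm above the table; y runs along the row, x across it
- tamper: coffee tamper standing loose on the wooden board, somewhere along its row of marks: steel foot 52 mm across and 18 mm thick, narrow neck, dark wooden handle 33 to 34 mm across from 46 to 78 mm above its underside, 85 mm tall in all; origin at the centre of its underside, z up along the handle
- tray: the only empty black open tray, fixed to the table at one end of the board (left or right; a white weighing scale is at the other end; the black trays with beans and cards along the far edge are not meant); 170 mm (its x) by 130 mm (its y) outside, 30 mm high, walls and floor about 4 mm thick; origin at the centre of its underside
Not all that is in view belongs to the job. What is shaped like the tamper but red is not meant. What is shaped like the tin_m but pink is not meant.

How it is judged:
At the end, for the whole second after the job is handed in: The tamper stands upright on the floor of the black tray; the four tins stand upright on the board, each within 14 mm of its mark's centre, in order of height, tallest on the mark at the tray's end, shortest at the other; all released and at rest (((world y of tray above 0 m and horizontal distance between tin_s and mark_4 below 0.014 m and horizontal distance between tin_m and mark_3 below 0.014 m and horizontal distance between tin_l and mark_2 below 0.014 m and horizontal distance between tin_xl and mark_1 below 0.014 m) or (world y of tray below 0 m and horizontal distance between tin_s and mark_1 below 0.014 m and horizontal distance between tin_m and mark_2 below 0.014 m and horizontal distance between tin_l and mark_3 below 0.014 m and horizontal distance between tin_xl and mark_4 below 0.014 m)) and angle between each of tin_s, tin_m, tin_l, tin_xl, tamper's own z axis and vertical below 0.1 rad and height (world z) of tin_s between 0.01 and 0.02 m and linear speed of each of tin_s, tin_m, tin_l, tin_xl, tamper below 0.02 m/s and contact force between each of tin_s, tin_m, tin_l, tin_xl, tamper and the fingers below 0.05 N and height (world z) of tin_m between 0.01 and 0.02 m and height (world z) of tin_l between 0.01 and 0.02 m and height (world z) of tin_xl between 0.01 and 0.02 m and x of tamper in the frame of tray between -0.06 and 0.06 m and y of tamper in the frame of tray between -0.04 and 0.04 m and height (world z) of tamper below 0.012 m); the robot touches nothing.
It fails at once if a tin or the tamper is tipped over (more than about 45 degrees) (angle between any of tin_s, tin_m, tin_l, tin_xl, tamper's own z axis and vertical above 0.8 rad).
It fails at once if a tin or the tamper is dropped (it falls faster than 0.7 m/s out of the fingers, a fall of about 25 mm) ((linear speed of tin_s above 0.7 m/s and contact force between tin_s and the fingers below 0.05 N) or (linear speed of tin_m above 0.7 m/s and contact force between tin_m and the fingers below 0.05 N) or (linear speed of tin_l above 0.7 m/s and contact force between tin_l and the fingers below 0.05 N) or (linear speed of tin_xl above 0.7 m/s and contact force between tin_xl and the fingers below 0.05 N) or (linear speed of tamper above 0.7 m/s and contact force between tamper and the fingers below 0.05 N)).
It also fails if it takes over 120 s, if anything falls off the work surface, if the arm or the gripper's body presses on something with over 40 N, if the wrist force passes 120 N, or if a joint passes its speed limit or range.

## Robot

A 7-joint arm with a two-finger parallel gripper is mounted at the origin on the work surface. World frame = base frame: x ahead of the robot, y to its left, z up, the work surface at z = 0. Lengths are in m, angles in rad, forces in N, time in s.
With the tool pointing down it reaches from about 0.425 to 0.925 m from the base axis. Payload 6.8 kg.
Tool frame: the origin (TCP) lies on the front face of the gripper's body, between the roots of the fingers; the fingertips stand 73 mm ahead of it and the grasp point (between the pads) lies r.pinch_z ahead of it (r.pinch_z is the distance from the TCP to the grasp point, in m); z points along the fingers, y is the direction in which the jaws open and shut (so a half turn about z gives the same grasp; the last joint's range is limited). The gripper opens to 85 mm and grips with 20 to 120 N. Pads are 22 mm wide; open, the fingers measure 114 mm over their backs; the gripper's body (76 mm by 85 mm) begins 54 mm behind the grasp point. The pads swing forward as they close: fully open they stand 13 mm farther back than shut.
Start: joints at [1.231, 0.477, 0.022, 1.555, -0.011, 1.109, -0.083], TCP at [0.155, -0.657, 0.304] pointing down, gripper open.
Joint ranges: [-2.96, 2.96], [-0.34, 2.1], [-1.41, 1.46], [0.24, 2.44], [-1.37, 4.51], [0.17, 1.92], [-2.96, 2.96]. Speed limits (rad/s): [2.39, 2.39, 3.14, 3.14, 3.14, 3.14, 3.14].

## Interface

Orientations are given as a rotation vector (axis times angle).
In Python, from bench import readout, grab_frame, r, search_frame, masks_of, tip_of gives the robot as it stands.
- The arm moves only by the tool step_arm, never from a script. Its argument "commands" is a list of rows, each a list of 7 numbers: the shift along the tool's x, y, z as a fraction of full scale, then the turn, a rotation vector about the tool's x, y, z as a fraction of full scale, then the gripper's target within -1 to 1 (shut at 1, half-way at 0, fully open at -1). In form: [[tx, ty, tz, ax, ay, az, hand], ...]. A call has exactly 10 rows; each row is the pose to reach, as a shift and turn from the pose measured when the call began, along the tool's axes at that moment, turning the shorter way round; what a row does not reach only later rows make up. Full scale, the value 1, is 500 mm for a shift and 360 degrees for a turn. A row lasts 1/8 s, in which the tool goes at most 62.5 mm and 10.7 degrees, less where a joint would pass 70% of its speed; a pose out of reach is approached as far as the arm can. A call with a number of a shift or a turn outside -1 to 1 is refused whole. A call with a gripper value outside its range is refused whole. The fingers move at their own pace and stop on an object; "newtons" is the grip in N (left out, the last holds). Time passes only in rows, so rows that repeat a pose let the fingers close, or fill a call up. It gives the time, the measured TCP pose, the force and the opening at its end, in the units of the state.
- readout.get_obs(): the state, without advancing time (a new reading comes with each control period).
- grab_frame(name): name is "scene" or "top" or "wrist"; returns a dict with "img" (400x640x3 uint8, red, green, blue), "K" (3x3 intrinsics, pixels), "D" ([k1, k2, p1, p2, k3] as OpenCV has them; the pictures are not rectified), "world_to_cam" (4x4, takes a point from world to camera coordinates). Camera axes: x right, y down, z forward; pixel columns grow to the right and rows downward; lengths in m; the calibration is good to about 2 mm. A picture is of the moment at which its call begins. There is no depth.
- r.hand_in(): hands the job in, once; it reports no verdict.
Trained networks look in a picture, given as the dict that the camera call returned (one of the last four; its "shot" number tells which), for a name from the list of things; names that differ only in an ending like _2 or _b are one class to them, and where a whole thing is asked for, a point or a joint stands for the part that bears it (a point fixed in the world has none). Each returns a list of dicts, best first, with "p" (0 to 1); they miss things now and then, are a little off and sometimes report something else, mostly with a low value. They report only what shows in the picture. A call takes as long as a camera call. They do not tell look-alikes from the thing itself.
- search_frame(thing, picture): "extent" ([centre column, centre row, width, height] in pixels, round what is visible of it).
- masks_of(thing, picture): "pixels" (400x640 bool, what is visible of it) and "extent" ([centre column, centre row, width, height] in pixels, round what is visible of it).
- tip_of(thing, picture): "point" ([column, row] in pixels: a listed point, or the origin of a listed thing).
The state is a dict: "clock": time; "joints": joint angles; "qvel": joint speeds; "tau": joint torques, N m; "tcp_pos": TCP position; "orientation": TCP orientation; "contact_force": force on the tool from outside, world axes, zero at the start; "moment": the same for the moment, N m; "grip_width": finger opening in m.
Only numpy, scipy, OpenCV 4.12 (cv2) and the standard library are available. Lean on these libraries where they do the work, as an engineer would, in place of code of your own. Each camera call takes 0.05 s, during which the arm holds its last target. There are 200 camera calls.

## Working session

There is one attempt and no reset: what is moved stays moved. The work goes in short steps, Python scripts to look and compute and a tool call to move; the robot and the scene stay as the last step left them, time stands still between calls to the robot, and variables do not carry over. Pictures are saved under pics/ and viewed, about 12 in all and at most 16, crops included, and the job is handed in when it is done.

Besides the shell and the picture viewer there is one more tool, called after "Request:" as name([rows], argument=value, ...), one row to a line, values as JSON. step_arm: Moves the arm, as the interface text tells. Its arguments: {"type":"object","properties":{"commands":{"type":"array"},"newtons":{"type":"number"}},"required":["commands"]}

```bash
mkdir -p pics; ls
python3 - <<'E'
from bench import *
import cv2
print(readout.get_obs(), r.pinch_z)
for n in ["scene","top"]:
    f=grab_frame(n); cv2.imwrite(f"pics/{n}0.png",f["img"][:,:,::-1])
    print(n,f["K"],f["D"],f["world_to_cam"])
    for t in ["tin_s","tin_m","tin_l","tin_xl","tamper","tray","mark_1"]:
        print(t,[(round(d["p"],2),[int(x) for x in d["extent"]]) for d in search_frame(t,f)])
E
```

```text
pics
{'clock': 0.0, 'joints': array([ 1.23088449,  0.47780568,  0.02233699,  1.55642685, -0.01149943,
        1.10930474, -0.08310032]), 'qvel': array([-0.0017704 ,  0.00047415, -0.00086503, -0.00100409,  0.0009271 ,
        0.00059561, -0.00103815]), 'tau': array([ 1.53350888e-04, -5.96462202e+01,  1.60814624e+00, -2.81198448e+01,
        1.24701503e-02,  9.52636474e-03, -1.77918182e-06]), 'tcp_pos': array([ 0.15496939, -0.65650739,  0.3029322 ]), 'orientation': array([-3.11873762e+00, -3.63145914e-01,  5.38359288e-04]), 'contact_force': array([-0.85884644, -0.77042927,  0.56225347]), 'moment': array([ 0.01949623, -0.02987645,  0.0010027 ]), 'grip_width': 0.08506551996939368} 0.0539
scene [[365.4333148    0.         321.86281038]
 [  0.         365.4333148  198.91448877]
 [  0.           0.           1.        ]] [-0.03003756  0.          0.          0.          0.        ] [[-0.18449745  0.98277243  0.01091033  0.08524201]
 [ 0.78500556  0.15403168 -0.60003375 -0.40590693]
 [-0.59137717 -0.10214003 -0.79990028  1.30562903]
 [ 0.          0.          0.          1.        ]]
tin_s [
[... 882 characters left out ...]
 0.00000000e+00  1.00000000e+00]]
tin_s [(0.85, [315, 235, 14, 17]), (0.84, [270, 251, 25, 29]), (0.75, [367, 231, 27, 30]), (0.56, [337, 279, 20, 26])]
tin_m [(0.85, [315, 235, 14, 17]), (0.84, [270, 251, 25, 29]), (0.75, [367, 231, 27, 30]), (0.56, [337, 279, 20, 26])]
tin_l [(0.85, [315, 235, 14, 17]), (0.84, [270, 251, 25, 29]), (0.75, [367, 231, 27, 30]), (0.56, [337, 279, 20, 26])]
tin_xl [(0.76, [411, 231, 40, 32]), (0.46, [270, 251, 23, 27])]
tamper [(0.91, [267, 164, 19, 30]), (0.82, [160, 255, 32, 21])]
tray [(0.95, [467, 196, 68, 83])]
mark_1 [(0.86, [280, 162, 25, 26]), (0.86, [314, 166, 33, 25]), (0.66, [352, 164, 24, 27]), (0.65, [241, 162, 29, 26]), (0.16, [266, 164, 18, 29])]
```

Run:
```python
import cv2
a=cv2.imread("pics/top0.png");b=cv2.imread("pics/scene0.png")
cv2.imwrite("pics/t1.png",cv2.resize(a[110:310,120:520],None,fx=2,fy=2,interpolation=cv2.INTER_CUBIC))
cv2.imwrite("pics/s1.png",cv2.resize(b[120:320,140:500],None,fx=2.2,fy=2.2,interpolation=cv2.INTER_CUBIC))
```

```text
(no output)
```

View pics/t1.png

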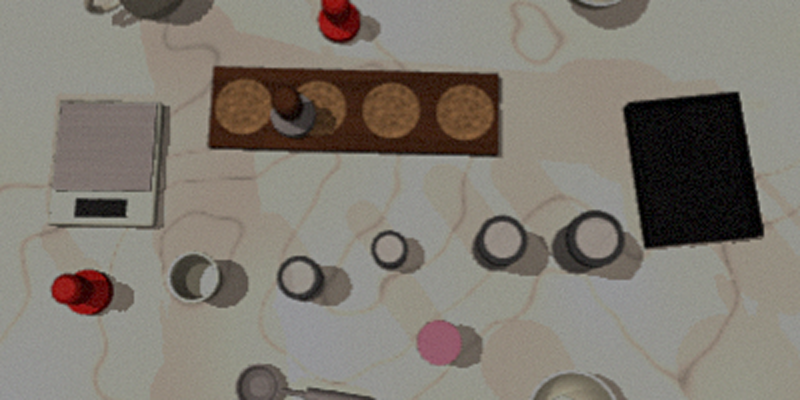

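View pics/s1.png

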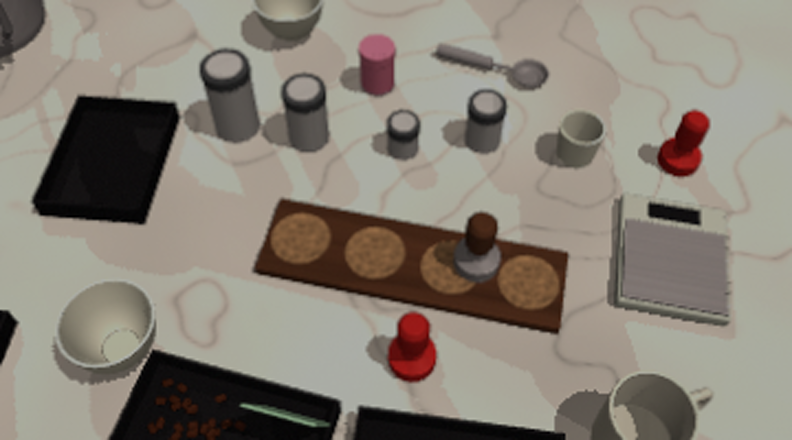

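The top view (crop is 2x, offset 120,110) shows the empty black tray on the right (-y), full px (467,196), and the scale on the left. So the order is xl to mark_4, l to mark_3, m to mark_2 and s to mark_1.

- **Tamper candidates:** (265,164) is steel and brown and stands on the board. (290,118) and (160,255) are red. The first one fits, and the crop confirms it.
- **tin_m candidates:** the steel one at (270,249) fits. The pink one at (340,281) and the empty cup at (217,248) do not.
- **Other tins:** s (315,235), l (370,230), xl (417,229).

```bash
cat > h.py <<'E'
import numpy as np, cv2
from bench import *
def unproj(f,uv,z):
    n=cv2.undistortPoints(np.array([[uv]],float),f["K"],np.array(f["D"]))[0,0]
    W=np.array(f["world_to_cam"]);R,t=W[:3,:3],W[:3,3]
    c=-R.T@t; d=R.T@np.array([n[0],n[1],1.]); s=(z-c[2])/d[2]
    return (c+s*d)[:2]
def proj(f,P):
    W=np.array(f["world_to_cam"]); rv=cv2.Rodrigues(W[:3,:3])[0]
    return cv2.projectPoints(np.array(P,float).reshape(-1,3),rv,W[:3,3],f["K"],np.array(f["D"]))[0][:,0]
def tips(f,name,z):
    return [(round(d["p"],2),np.round(d["point"]).astype(int).tolist(),np.round(unproj(f,d["point"],z),3).tolist()) for d in tip_of(name,f)]
def cyl_fit(f,mask,h,rad,z0,xy0):
    """xy of an upright cylinder whose silhouette best matches the mask's outline box"""
    from scipy.optimize import least_squares
    a=np.linspace(0,2*np.pi,60); ys,xs=np.nonzero(mask)
    box=np.array([xs.min()-.5,ys.min()-.5,xs.max()+.5,ys.max()+.5])
    def res(p):
        P=np.concatenate([np.c_[p[0]+rad*np.cos(a),p[1]+rad*np.sin(a),np.full(60,z)] for z in (z0,z0+h)])
        q=proj(f,P); return np.r_[q.min(0),q.max(0)]-box
    s=least_squares(res,xy0); return s.x, np.round(s.fun,1)
E
python3 - <<'E'
from h import *
for n in ["top","scene"]:
    f=grab_frame(n); print(n)
    for t,z in [("tin_s",0),("tin_xl",0),("tamper",.015),("mark_1",.015),("tray",0)]:
        print(t,tips(f,t,z))
    G=dict(tin_s=(.05,.021),tin_m=(.07,.024),tin_l=(.09,.027),tin_xl=(.11,.030))
    C={"top":dict(tin_s=(315,235),tin_m=(270,249),tin_l=(370,230),tin_xl=(417,229)),
       "scene":dict(tin_s=(323,181),tin_m=(361,175),tin_l=(278,170),tin_xl=(245,163))}[n]
    for c in ("tin_m","tin_xl"):
      for m in masks_of(c,f):
        e=m["extent"]
        for k,(h,rd) in G.items():
            if abs(e[0]-C[k][0])<12 and abs(e[1]-C[k][1])<12:
                s,fu=cyl_fit(f,m["pixels"],h,rd,0,unproj(f,e[:2],h/2)); print(" cyl",k,c,round(m["p"],2),s.round(3),fu)
    if n=="top":
        for m in masks_of("tray",f)[:1]:
            p=m["pixels"].astype(np.uint8); 
            rr=cv2.minAreaRect(cv2.findContours(p,0,1)[0][0]); b=cv2.boxPoints(rr)
            print([unproj(f,q,.03).round(3).tolist() for q in b])
E
```

```text
top
tin_s [(0.76, [316, 237], [0.468, 0.003]), (0.73, [367, 234], [0.475, -0.118]), (0.7, [338, 278], [0.374, -0.048]), (0.69, [273, 247], [0.444, 0.103])]
tin_xl [(0.86, [408, 233], [0.476, -0.213])]
tamper [(0.94, [162, 256], [0.425, 0.354]), (0.69, [268, 166], [0.635, 0.117]), (0.56, [289, 122], [0.746, 0.068]), (0.21, [365, 231], [0.48, -0.111])]
mark_1 [(0.98, [279, 163], [0.644, 0.09]), (0.95, [244, 161], [0.648, 0.175]), (0.71, [353, 163], [0.643, -0.086]), (0.61, [313, 162], [0.645, 0.009])]
tray [(0.74, [462, 193], [0.572, -0.345])]
 cyl tin_m tin_m 0.92 [0.437 0.105] [ 0.1 -0.3 -0.1  0.3]
 cyl tin_s tin_m 0.82 [0.471 0.009] [ 0.1 -0.3 -0.1  0.3]
 cyl tin_l tin_m 0.56 [ 0.476 -0.117] [-0.2 -0.7  0.1  0.7]
 cyl tin_xl tin_xl 0.92 [ 0.474 -0.212] [ 0.4  0.3 -0.4 -0.3]
[[0.641, -0.265], [0.663, -0.408], [0.487, -0.42], [0.466, -0.282]]
scene
tin_s [(0.96, [358, 179], [0.425, 0.097]), (0.93, [280, 182], [0.478, -0.119]), (0.87, [326, 188], [0.475, 0.015]), (0.55, [311, 158], [0.372, -0.051])]
tin_xl [(0.74, [249, 175], [0.471, -0.212]), (0.37, [356, 182], [0.437, 0.092])]
tamper [(0.74, [328, 284], [0.763, 0.069]), (0.61, [448, 194], [0.442, 0.349]), (0.55, [357, 239], [0.633, 0.121])]
mark_1 [(0.87, [308, 236], [0.646, -0.002]), (0.85, [381, 246], [0.639, 0.181]), (0.82, [343, 239], [0.639, 0.086]), (0.76, [276, 226], [0.635, -0.086])]
tray [(0.64, [191, 196], [0.575, -0.345])]
 cyl tin_m tin_m 0.64 [0.437 0.101] [-0.4 -0.4  0.4  0.4]
 cyl tin_l tin_m 0.64 [ 0.477 -0.119] [-0.8 -0.3  0.8  0.3]
 cyl tin_s tin_m 0.56 [0.473 0.003] [ 0.2 -0.2 -0.2  0.2]
 cyl tin_xl tin_xl 0.61 [ 0.479 -0.214] [-1.2 -0.8  1.3  0.6]
```

```bash
cat >> h.py <<'E'
from scipy.spatial.transform import Rotation as Ro
def plan(x,y,z,yaw=90):
    o=readout.get_obs(); p=o["tcp_pos"]; R=Ro.from_rotvec(o["orientation"])
    T=Ro.from_matrix(np.array([[np.cos(a:=np.radians(yaw)),np.sin(a),0],[np.sin(a),-np.cos(a),0],[0,0,-1]]))
    d=R.inv().apply(np.array([x,y,z])-p)/.5; w=(R.inv()*T).as_rotvec()/(2*np.pi)
    print("t",round(o["clock"],2),"tcp",p.round(4),"frac",d.round(4),w.round(4))
E
python3 - <<'E'
from h import *
f=grab_frame("top"); im=f["img"]
hsv=cv2.cvtColor(cv2.medianBlur(im,3),cv2.COLOR_RGB2HSV)
for u,v in [(241,163),(315,165),(352,166),(290,165)]: print(hsv[v,u])
m=((hsv[...,0]<20)&(hsv[...,2]>75)&(hsv[...,1]>80)).astype(np.uint8); m[:135]=0;m[195:]=0
n,l,s,c=cv2.connectedComponentsWithStats(m)
for i in range(1,n):
    if s[i,4]>150: print(s[i],c[i],unproj(f,c[i],.015).round(4))
plan(.634,.119,.25)
E
```

```text
[ 13 143 114]
[ 14 137 115]
[ 14 145 114]
[ 13 138 116]
[226 149  31  28 649] [241.27580894 162.87365177] [0.644  0.1813]
[269 150  24  24 284] [282.58098592 158.70774648] [0.6541 0.0826]
[301 151  29  28 645] [315.09612403 164.81860465] [0.6388 0.0047]
[338 152  29  28 649] [351.96302003 165.80893683] [ 0.6361 -0.0831]
t 1.7 tcp [ 0.1551 -0.657   0.3039] frac [ 1.2887 -1.2904  0.1078] [ 0.      0.     -0.2131]
```

The marks come out at m1 (.644,.181), m2 (.641,.093), m3 (.639,.005), m4 (.636,-.083). I'm moving to the tamper now, in two hops.

Request:
step_arm([
  [0.08,-0.08,0,0,0,-0.013,-1],
  [0.16,-0.16,0,0,0,-0.026,-1],
  [0.24,-0.24,0,0,0,-0.039,-1],
  [0.32,-0.32,0,0,0,-0.052,-1],
  [0.4,-0.4,0,0,0,-0.065,-1],
  [0.48,-0.48,0,0,0,-0.078,-1],
  [0.56,-0.56,0,0,0,-0.091,-1],
  [0.64,-0.64,0,0,0,-0.104,-1],
  [0.7,-0.7,0,0,0,-0.113,-1],
  [0.7,-0.7,0,0,0,-0.113,-1],
], newtons=30)

```text
clock: 2.95
tcp_pos: [0.4172, -0.2328, 0.3044]
orientation: [2.795, 1.435, 0.002]
contact_force: [-0.8, -0.3, 0.1]
grip_width: 0.0854
```

```bash
python3 -c "
from h import *
plan(.634,.119,.25)"
```

```text
t 2.95 tcp [ 0.4172 -0.2328  0.3044] frac [ 0.8243 -0.0578  0.1097] [ 0.0002 -0.0001 -0.099 ]
```

Request:
step_arm([
  [0.1,-0.007,0.01,0,0,-0.012,-1],
  [0.2,-0.014,0.02,0,0,-0.024,-1],
  [0.3,-0.021,0.03,0,0,-0.036,-1],
  [0.4,-0.028,0.04,0,0,-0.048,-1],
  [0.5,-0.035,0.05,0,0,-0.06,-1],
  [0.6,-0.042,0.07,0,0,-0.072,-1],
  [0.7,-0.049,0.09,0,0,-0.084,-1],
  [0.79,-0.055,0.11,0,0,-0.095,-1],
  [0.824,-0.058,0.11,0,0,-0.099,-1],
  [0.824,-0.058,0.11,0,0,-0.099,-1],
])

```text
clock: 4.2
tcp_pos: [0.6341, 0.1188, 0.2497]
orientation: [2.222, 2.221, 0.002]
contact_force: [-1.0, -0.5, -1.2]
grip_width: 0.0855
```

Run:
```python
from h import *
f=grab_frame("wrist"); cv2.imwrite("pics/w1.png",f["img"][:,:,::-1])
print(readout.get_obs()["joints"].round(2))
print(tips(f,"tamper",.015),tips(f,"mark_1",.015),[(m["p"],m["extent"]) for m in masks_of("tamper",f)])
plan(.634,.119,.131)
```

```text
[ 0.13  0.54 -0.57  1.65  0.33  1.04 -0.55]
[(0.66, [312, 175], [0.632, 0.12]), (0.56, [434, 221], [0.749, 0.075])] [(0.8, [325, 107], [0.644, 0.18]), (0.76, [327, 205], [0.646, 0.09]), (0.76, [320, 354], [0.641, -0.082]), (0.55, [318, 286], [0.638, 0.003])] [(0.78, [311.1, 188.4, 61.1, 73.9]), (0.62, [446.1, 236.8, 77.0, 79.5])]
t 4.4 tcp [0.6337 0.1166 0.2502] frac [5.000e-03 2.000e-04 2.383e-01] [ 0.0003  0.0002 -0.0005]
```

View pics/w1.png

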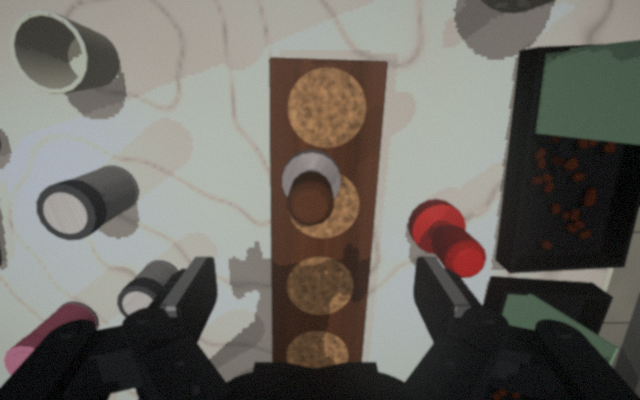

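The wrist view shows the tamper (steel foot, brown handle) at (311,188) on the board, and it unprojects to (.632,.120), matching the earlier estimate. The red decoy at (446,237) is clear of the right finger.

Request:
step_arm([
  [0.003,0,0.06,0,0,0,-1],
  [0.005,0,0.12,0,0,0,-1],
  [0.005,0,0.18,0,0,0,-1],
  [0.005,0,0.22,0,0,0,-1],
  [0.005,0,0.238,0,0,0,-1],
  [0.005,0,0.238,0,0,0,-1],
  [0.005,0,0.238,0,0,0,1],
  [0.005,0,0.238,0,0,0,1],
  [0.005,0,0.238,0,0,0,1],
  [0.005,0,0.238,0,0,0,1],
], newtons=30)

```text
clock: 5.65
tcp_pos: [0.6338, 0.1192, 0.1316]
orientation: [2.223, 2.217, 0.001]
contact_force: [-2.9, -0.0, 3.8]
grip_width: 0.0332
```

```bash
python3 -c "
from h import *
plan(.60,.10,.28);print(readout.get_obs()['grip_width'],readout.get_obs()['contact_force'])"
```

```text
t 5.65 tcp [0.6338 0.1192 0.1316] frac [-0.0389 -0.067  -0.2968] [ 0.0003  0.0002 -0.0005]
0.03315905218763317 [-2.86804848 -0.0300275   3.80964242]
```

Request:
step_arm([
  [0,0,-0.06,0,0,0,1],
  [0,0,-0.14,0,0,0,1],
  [-0.06,-0.01,-0.22,0,0,0,1],
  [-0.16,-0.03,-0.25,0,0,0,1],
  [-0.27,-0.04,-0.25,0,0,0,1],
  [-0.38,-0.06,-0.25,0,0,0,1],
  [-0.49,-0.08,-0.25,0,0,0,1],
  [-0.6,-0.09,-0.25,0,0,0,1],
  [-0.71,-0.1,-0.25,0,0,0,1],
  [-0.8,-0.11,-0.25,0,0,0,1],
])

```text
clock: 6.9
tcp_pos: [0.5761, -0.2833, 0.2559]
orientation: [2.226, 2.215, -0.001]
contact_force: [-0.4, 0.8, -4.6]
grip_width: 0.0325
```

```bash
python3 -c "
from h import *
plan(.57,-.345,.122);print(readout.get_obs()['grip_width'],readout.get_obs()['contact_force'])"
```

```text
t 6.9 tcp [ 0.5761 -0.2833  0.2559] frac [-0.1231 -0.0116  0.268 ] [ 0.      0.0002 -0.0008]
0.03245297476239579 [-0.39088114  0.79690833 -4.63653551]
```

Request:
step_arm([
  [-0.08,-0.008,0,0,0,0,1],
  [-0.123,-0.012,0.02,0,0,0,1],
  [-0.123,-0.012,0.08,0,0,0,1],
  [-0.123,-0.012,0.14,0,0,0,1],
  [-0.123,-0.012,0.19,0,0,0,1],
  [-0.123,-0.012,0.23,0,0,0,1],
  [-0.123,-0.012,0.25,0,0,0,1],
  [-0.123,-0.012,0.26,0,0,0,1],
  [-0.123,-0.012,0.266,0,0,0,1],
  [-0.123,-0.012,0.269,0,0,0,1],
])

```text
clock: 8.15
tcp_pos: [0.5702, -0.3452, 0.1221]
orientation: [2.225, 2.214, -0.001]
contact_force: [0.9, -1.2, -4.5]
grip_width: 0.0329
```

```bash
python3 -c "
from h import *
plan(.57,-.345,.12);print(readout.get_obs()['grip_width'],readout.get_obs()['contact_force'])
f=grab_frame('scene'); i=f['img'][140:260,140:320,::-1]; cv2.imwrite('pics/s2.png',cv2.resize(i,None,fx=3,fy=3))"
```

```text
t 8.15 tcp [ 0.5702 -0.3452  0.1221] frac [ 0.0004 -0.0004  0.0042] [ 0.0002  0.0003 -0.0008]
0.03294782290268912 [ 0.88428209 -1.24301778 -4.50375271]
```

View pics/s2.png

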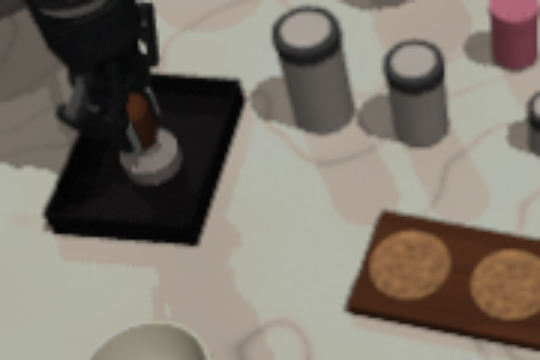

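The crop shows the tamper's foot over the middle of the tray at about (150,155). I'm lowering the last 1 to 2 mm, releasing and rising.

Request:
step_arm([
  [0,0,0.003,0,0,0,1],
  [0,0,0.004,0,0,0,1],
  [0,0,0.004,0,0,0,-0.2],
  [0,0,0.004,0,0,0,-1],
  [0,0,0.004,0,0,0,-1],
  [0,0,0.004,0,0,0,-1],
  [0,0,-0.06,0,0,0,-1],
  [0,0,-0.14,0,0,0,-1],
  [0,0,-0.22,0,0,0,-1],
  [0,0,-0.26,0,0,0,-1],
])

```text
clock: 9.45
tcp_pos: [0.5707, -0.3451, 0.2543]
orientation: [2.223, 2.212, 0.001]
contact_force: [1.3, 0.2, -0.8]
grip_width: 0.0849
```

```bash
python3 -c "
from h import *
plan(.476,-.213,.25)
f=grab_frame('wrist'); cv2.imwrite('pics/w2.png',f['img'][:,:,::-1])
print(tips(f,'tamper',.004),tips(f,'tin_xl',0))
for m in masks_of('tin_xl',f): print(m['p'],m['extent'])
"
```

```text
t 9.45 tcp [ 0.5707 -0.3451  0.2543] frac [ 0.2634 -0.1907  0.0071] [ 0.0006  0.0005 -0.0008]
[(0.9, [312, 175], [0.569, -0.348])] []
0.68 [164.6, 30.5, 149.1, 57.8]
```

View pics/w2.png

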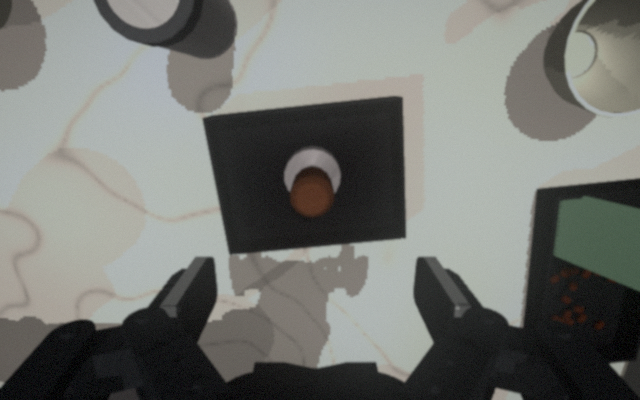

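The tamper stands upright at the middle of the tray, at (.569,-.348). Next is tin_xl.

Request:
step_arm([
  [0.07,-0.05,0,0,0,0,-1],
  [0.15,-0.11,0,0,0,0,-1],
  [0.23,-0.17,0,0,0,0,-1],
  [0.263,-0.191,0,0,0,-0.001,-1],
  [0.263,-0.191,0.03,0,0,-0.001,-1],
  [0.263,-0.191,0.09,0,0,-0.001,-1],
  [0.263,-0.191,0.15,0,0,-0.001,-1],
  [0.263,-0.191,0.2,0,0,-0.001,-1],
  [0.263,-0.191,0.23,0,0,-0.001,-1],
  [0.263,-0.191,0.24,0,0,-0.001,-1],
])

```text
clock: 10.9
tcp_pos: [0.4743, -0.2134, 0.1291]
orientation: [-2.22, -2.221, 0.003]
contact_force: [0.1, 0.7, 0.4]
grip_width: 0.0852
```

Request:
step_arm([
  [0,0,0,0,0,0,-1],
  [0,0,0,0,0,0,0],
  [0,0,0,0,0,0,1],
  [0,0,0,0,0,0,1],
  [0,0,0,0,0,0,1],
  [0,0,0,0,0,0,1],
  [0,0,-0.02,0,0,0,1],
  [0,0,-0.06,0,0,0,1],
  [0,0,-0.12,0,0,0,1],
  [0,0,-0.12,0,0,0,1],
], newtons=40)

```text
clock: 12.15
tcp_pos: [0.4754, -0.2137, 0.191]
orientation: [2.219, 2.22, -0.001]
contact_force: [-0.8, -0.9, -3.6]
grip_width: 0.0596
```

```bash
python3 -c "
from h import *
print(readout.get_obs()['grip_width'],readout.get_obs()['contact_force'])
f=grab_frame('scene'); i=f['img'][110:260,180:380,::-1]; cv2.imwrite('pics/s3.png',cv2.resize(i,None,fx=3,fy=3))
plan(.636,-.083,.20)"
```

```text
0.05957620880876365 [-0.77736639 -0.93780769 -3.6463844 ]
t 12.2 tcp [ 0.4745 -0.2136  0.1896] frac [ 0.261   0.3231 -0.0213] [-0.0001  0.0002  0.0001]
```

View pics/s3.png

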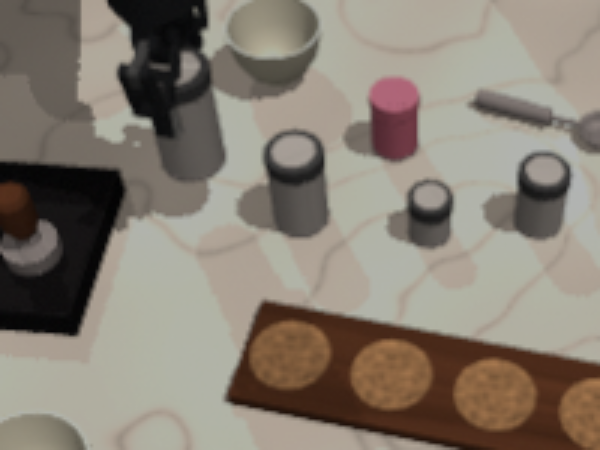

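tin_xl is held and lifted clear, at about (190,120) in the crop. I'm carrying it to mark_4.

Request:
step_arm([
  [0,0.04,-0.03,0,0,0,1],
  [0.03,0.12,-0.06,0,0,0,1],
  [0.08,0.2,-0.06,0,0,0,1],
  [0.15,0.27,-0.06,0,0,0,1],
  [0.22,0.31,-0.04,0,0,0,1],
  [0.261,0.323,0,0,0,0,1],
  [0.261,0.323,0.03,0,0,0,1],
  [0.261,0.323,0.05,0,0,0,1],
  [0.261,0.323,0.07,0,0,0,1],
  [0.261,0.323,0.08,0,0,0,1],
])

```text
clock: 13.45
tcp_pos: [0.6356, -0.0843, 0.1487]
orientation: [2.223, 2.22, -0.004]
contact_force: [0.1, -0.6, -2.3]
grip_width: 0.0592
```

```bash
python3 -c "
from h import *
print(readout.get_obs()['contact_force'])
plan(.636,-.083,.1445)
f=grab_frame('scene')
for m in masks_of('tin_xl',f)[:2]:print(m['p'],m['extent'],cyl_fit(f,m['pixels'],.11,.03,.018,[.636,-.083]))
i=f['img'][150:270,220:400,::-1]; cv2.imwrite('pics/s4.png',cv2.resize(i,None,fx=3,fy=3))
"
```

```text
[ 0.13782127 -0.57091523 -2.31460023]
t 13.45 tcp [ 0.6356 -0.0843  0.1487] frac [0.0026 0.0009 0.0085] [-0.0002  0.0003 -0.0002]
0.6 [278.0, 216.6, 20.2, 47.8] (array([ 0.6390418 , -0.07743543]), array([-2.9, -1.9,  3.2,  1.6]))
0.46 [361.2, 173.4, 19.0, 35.1] (array([0.47087587, 0.10058565]), array([-4.1, -8.2,  3.7,  7.6]))
```

View pics/s4.png

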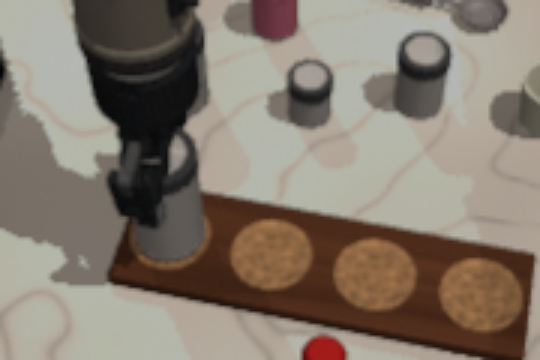

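The tin sits centred over the left mark in the crop, at about (170,235). I'm lowering 4 mm, releasing and rising.

Request:
step_arm([
  [0.002,0.001,0.003,0,0,0,1],
  [0.002,0.001,0.006,0,0,0,1],
  [0.002,0.001,0.009,0,0,0,1],
  [0.002,0.001,0.009,0,0,0,0],
  [0.002,0.001,0.009,0,0,0,-1],
  [0.002,0.001,0.009,0,0,0,-1],
  [0.002,0.001,0.005,0,0,0,-1],
  [0.002,0.001,-0.06,0,0,0,-1],
  [0.002,0.001,-0.14,0,0,0,-1],
  [0.002,0.001,-0.2,0,0,0,-1],
])

```text
clock: 14.8
tcp_pos: [0.6367, -0.0825, 0.2509]
orientation: [2.221, 2.22, -0.001]
contact_force: [0.5, -0.2, 0.1]
grip_width: 0.0857
```

```bash
python3 -c "
from h import *
plan(.477,-.118,.225)"
```

```text
t 14.8 tcp [ 0.6367 -0.0825  0.2509] frac [-0.0711 -0.3193  0.0518] [ 0.      0.0002 -0.0001]
```

Request:
step_arm([
  [-0.01,-0.07,0,0,0,0,-1],
  [-0.03,-0.17,0,0,0,0,-1],
  [-0.05,-0.26,0,0,0,0,-1],
  [-0.071,-0.319,0.02,0,0,0,-1],
  [-0.071,-0.319,0.06,0,0,0,-1],
  [-0.071,-0.319,0.12,0,0,0,-1],
  [-0.071,-0.319,0.18,0,0,0,-1],
  [-0.071,-0.319,0.23,0,0,0,-1],
  [-0.071,-0.319,0.26,0,0,0,-1],
  [-0.071,-0.319,0.266,0,0,0,-1],
])

```text
clock: 16.05
tcp_pos: [0.477, -0.118, 0.1174]
orientation: [2.222, 2.221, -0.002]
contact_force: [-0.4, 0.2, 0.3]
grip_width: 0.0854
```

Request:
step_arm([
  [0,0,0,0,0,0,-1],
  [0,0,0,0,0,0,0],
  [0,0,0,0,0,0,1],
  [0,0,0,0,0,0,1],
  [0,0,0,0,0,0,1],
  [0,0,0,0,0,0,1],
  [0,0,-0.02,0,0,0,1],
  [0,0,-0.08,0,0,0,1],
  [0,0,-0.14,0,0,0,1],
  [0,0,-0.14,0,0,0,1],
], newtons=40)

```text
clock: 17.3
tcp_pos: [0.4783, -0.1181, 0.1897]
orientation: [2.219, 2.218, 0.001]
contact_force: [0.0, 0.1, -1.2]
grip_width: 0.0528
```

```bash
python3 -c "
from h import *
plan(.639,.005,.132)"
```

```text
t 17.3 tcp [ 0.4783 -0.1181  0.1897] frac [0.2466 0.3208 0.116 ] [ 0.0006  0.0004 -0.0001]
```

Request:
step_arm([
  [0.03,0,-0.03,0,0,0,1],
  [0.1,0.03,-0.06,0,0,0,1],
  [0.18,0.08,-0.06,0,0,0,1],
  [0.235,0.17,-0.06,0,0,0,1],
  [0.247,0.26,-0.04,0,0,0,1],
  [0.247,0.321,0,0,0,0,1],
  [0.247,0.321,0.04,0,0,0,1],
  [0.247,0.321,0.08,0,0,0,1],
  [0.247,0.321,0.1,0,0,0,1],
  [0.247,0.321,0.107,0,0,0,1],
])

```text
clock: 18.55
tcp_pos: [0.6383, 0.0052, 0.1361]
orientation: [2.219, 2.218, 0.0]
contact_force: [0.4, 0.2, -1.0]
grip_width: 0.0531
```

```bash
python3 -c "
from h import *
print(readout.get_obs()['contact_force'],readout.get_obs()['grip_width'])
plan(.639,.005,.1325)
f=grab_frame('scene')
i=f['img'][130:280,200:420,::-1]; cv2.imwrite('pics/s5.png',cv2.resize(i,None,fx=3,fy=3))
"
```

```text
[ 0.44204278  0.18642467 -1.04955875] 0.05314576983162432
t 18.55 tcp [0.6383 0.0052 0.1361] frac [-0.0003  0.0013  0.0071] [ 0.0004  0.0004 -0.0001]
```

View pics/s5.png

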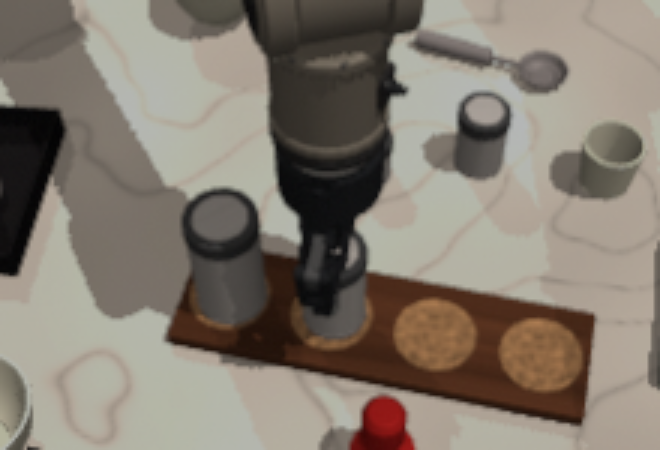

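The tins are upright, with xl on the end mark at (230,300) and l over the second at (335,320). I'm setting l down.

Request:
step_arm([
  [0,0.001,0.003,0,0,0,1],
  [0,0.001,0.006,0,0,0,1],
  [0,0.001,0.008,0,0,0,1],
  [0,0.001,0.008,0,0,0,0],
  [0,0.001,0.008,0,0,0,-1],
  [0,0.001,0.008,0,0,0,-1],
  [0,0.001,0.005,0,0,0,-1],
  [0,0.001,-0.06,0,0,0,-1],
  [0,0.001,-0.14,0,0,0,-1],
  [0,0.001,-0.2,0,0,0,-1],
])

```text
clock: 19.85
tcp_pos: [0.6391, 0.0056, 0.2379]
orientation: [2.218, 2.218, 0.002]
contact_force: [0.7, -0.4, 0.2]
grip_width: 0.0852
```

```bash
python3 -c "
from h import *
plan(.438,.103,.106)"
```

```text
t 19.85 tcp [0.6391 0.0056 0.2379] frac [ 0.1952 -0.4034  0.2617] [ 0.0007  0.0004 -0.    ]
```

Request:
step_arm([
  [0.02,-0.07,0,0,0,0,-1],
  [0.07,-0.17,0,0,0,0,-1],
  [0.12,-0.27,0,0,0,0,-1],
  [0.17,-0.36,0.02,0,0,0,-1],
  [0.195,-0.403,0.06,0,0,0,-1],
  [0.195,-0.403,0.12,0,0,0,-1],
  [0.195,-0.403,0.18,0,0,0,-1],
  [0.195,-0.403,0.23,0,0,0,-1],
  [0.195,-0.403,0.26,0,0,0,-1],
  [0.195,-0.403,0.264,0,0,0,-1],
])

```text
clock: 21.1
tcp_pos: [0.4379, 0.1029, 0.1043]
orientation: [2.219, 2.219, 0.001]
contact_force: [0.5, -0.8, -0.5]
grip_width: 0.0856
```

Request:
step_arm([
  [0,0,0,0,0,0,-1],
  [0,0,0,0,0,0,0],
  [0,0,0,0,0,0,1],
  [0,0,0,0,0,0,1],
  [0,0,0,0,0,0,1],
  [0,0,0,0,0,0,1],
  [0,0,-0.02,0,0,0,1],
  [0,0,-0.08,0,0,0,1],
  [0,0,-0.14,0,0,0,1],
  [0,0,-0.14,0,0,0,1],
], newtons=40)

```text
clock: 22.35
tcp_pos: [0.439, 0.1034, 0.1765]
orientation: [2.217, 2.216, 0.007]
contact_force: [-0.6, 0.2, -1.7]
grip_width: 0.0472
```

```bash
python3 -c "
from h import *
plan(.641,.093,.122)"
```

```text
t 22.35 tcp [0.439  0.1034 0.1765] frac [-0.0205  0.4032  0.1122] [ 0.0012  0.0003 -0.0001]
```

Request:
step_arm([
  [0,0.04,-0.02,0,0,0,1],
  [-0.005,0.13,-0.03,0,0,0,1],
  [-0.01,0.22,-0.03,0,0,0,1],
  [-0.016,0.31,-0.02,0.001,0,0,1],
  [-0.02,0.38,0,0.001,0,0,1],
  [-0.02,0.403,0.03,0.001,0,0,1],
  [-0.02,0.403,0.06,0.001,0,0,1],
  [-0.02,0.403,0.085,0.001,0,0,1],
  [-0.02,0.403,0.1,0.001,0,0,1],
  [-0.02,0.403,0.106,0.001,0,0,1],
])

```text
clock: 23.6
tcp_pos: [0.6402, 0.0933, 0.1248]
orientation: [2.22, 2.22, -0.001]
contact_force: [-0.9, 0.2, -1.2]
grip_width: 0.0476
```

```bash
python3 -c "
from h import *
print(readout.get_obs()['contact_force'],readout.get_obs()['grip_width'])
plan(.641,.093,.1195)
f=grab_frame('scene')
i=f['img'][130:280,220:440,::-1]; cv2.imwrite('pics/s6.png',cv2.resize(i,None,fx=3,fy=3))
"
```

```text
[-0.88226552  0.16959445 -1.15147826] 0.04763508424915133
t 23.6 tcp [0.6402 0.0933 0.1248] frac [-0.0006  0.0015  0.0106] [ 0.0001  0.0003 -0.    ]
```

View pics/s6.png

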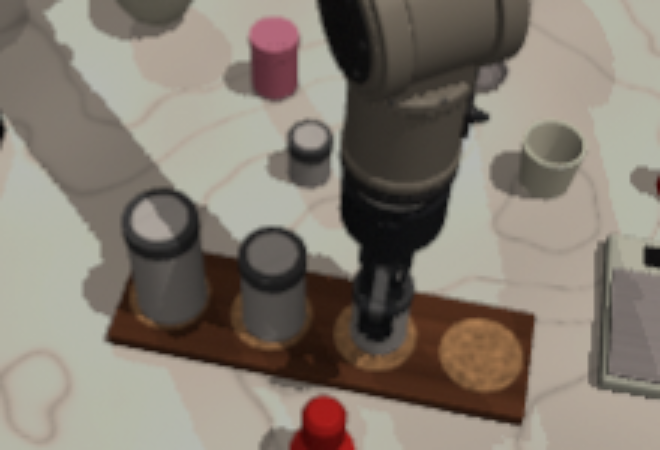

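The view shows xl and l standing on their marks and m over the third mark at (380,335). I'm setting m down.

Request:
step_arm([
  [0,0.001,0.004,0,0,0,1],
  [0,0.001,0.008,0,0,0,1],
  [0,0.001,0.011,0,0,0,1],
  [0,0.001,0.011,0,0,0,0],
  [0,0.001,0.011,0,0,0,-1],
  [0,0.001,0.011,0,0,0,-1],
  [0,0.001,0.008,0,0,0,-1],
  [0,0.001,-0.06,0,0,0,-1],
  [0,0.001,-0.14,0,0,0,-1],
  [0,0.001,-0.2,0,0,0,-1],
])

```text
clock: 24.9
tcp_pos: [0.6411, 0.0937, 0.2265]
orientation: [2.22, 2.219, 0.001]
contact_force: [-0.4, 1.4, 0.4]
grip_width: 0.0853
```

```bash
python3 -c "
from h import *
plan(.472,.006,.087)
f=grab_frame('wrist');g=grab_frame('top')
for n,q in(('w',f),('t',g)):
  for m in masks_of('tin_s',q):
    print(n,m['p'],m['extent'],cyl_fit(q,m['pixels'],.05,.021,0,[.472,.006]))
"
```

```text
t 24.9 tcp [0.6411 0.0937 0.2265] frac [-0.175  -0.339   0.2785] [ 0.0004  0.0002 -0.    ]
w 0.83 [315.8, 198.3, 68.8, 85.0] (array([0.64121086, 0.08456722]), array([  8.4,  10.4,  -8.4, -10.2]))
w 0.68 [312.7, 307.2, 79.2, 122.9] (array([ 0.63976299, -0.02239931]), array([ 14. ,  24.7, -14.1, -24.8]))
w 0.62 [37.5, 338.9, 75.0, 95.5] (array([ 0.37490342, -0.05873638]), array([ -3.9,  10.8,   4.5, -10.2]))
w 0.58 [125.0, 284.2, 72.9, 70.0] (array([0.472036  , 0.00538605]), array([-1.1, -1.1,  1.3,  1.1]))
```

Request:
step_arm([
  [-0.02,-0.07,0,0,0,0,-1],
  [-0.06,-0.17,0,0,0,0,-1],
  [-0.12,-0.27,0,0,0,0,-1],
  [-0.175,-0.339,0.03,0,0,0,-1],
  [-0.175,-0.339,0.09,0,0,0,-1],
  [-0.175,-0.339,0.15,0,0,0,-1],
  [-0.175,-0.339,0.2,0,0,0,-1],
  [-0.175,-0.339,0.25,0,0,0,-1],
  [-0.175,-0.339,0.275,0,0,0,-1],
  [-0.175,-0.339,0.281,0,0,0,-1],
])

```text
clock: 26.35
tcp_pos: [0.4709, 0.0057, 0.0834]
orientation: [2.221, 2.221, -0.002]
contact_force: [0.2, 0.7, 0.9]
grip_width: 0.0855
```

Request:
step_arm([
  [0,0,0,0,0,0,-1],
  [0,0,0,0,0,0,0],
  [0,0,0,0,0,0,1],
  [0,0,0,0,0,0,1],
  [0,0,0,0,0,0,1],
  [0,0,0,0,0,0,1],
  [0,0,-0.04,0,0,0,1],
  [0,0,-0.12,0,0,0,1],
  [0,0,-0.2,0,0,0,1],
  [0,0,-0.24,0,0,0,1],
], newtons=40)

```text
clock: 27.6
tcp_pos: [0.4715, 0.006, 0.2055]
orientation: [2.219, 2.219, 0.0]
contact_force: [-0.1, 0.0, -1.9]
grip_width: 0.041
```

```bash
python3 -c "
from h import *
plan(.644,.181,.102)"
```

```text
t 27.6 tcp [0.4715 0.006  0.2055] frac [0.3505 0.3444 0.2072] [ 0.0004  0.0003 -0.    ]
```

Request:
step_arm([
  [0.07,0.02,0,0,0,0,1],
  [0.16,0.08,0,0,0,0,1],
  [0.25,0.16,0,0,0,0,1],
  [0.32,0.25,0,0,0,0,1],
  [0.35,0.33,0.02,0,0,0,1],
  [0.35,0.344,0.07,0,0,0,1],
  [0.35,0.344,0.13,0,0,0,1],
  [0.35,0.344,0.175,0,0,0,1],
  [0.35,0.344,0.196,0,0,0,1],
  [0.35,0.344,0.204,0,0,0,1],
])

```text
clock: 28.85
tcp_pos: [0.6435, 0.1806, 0.1033]
orientation: [2.219, 2.219, -0.0]
contact_force: [0.1, 0.7, -1.0]
grip_width: 0.0413
```

```bash
python3 -c "
from h import *
print(readout.get_obs()['contact_force'],readout.get_obs()['grip_width'])
plan(.644,.181,.0988)
f=grab_frame('scene')
i=f['img'][130:280,240:460,::-1]; cv2.imwrite('pics/s7.png',cv2.resize(i,None,fx=3,fy=3))
"
```

```text
[ 0.12954876  0.70699226 -0.96392146] 0.04132155774413917
t 28.85 tcp [0.6435 0.1806 0.1033] frac [0.0009 0.0009 0.0089] [ 0.0003  0.0004 -0.    ]
```

View pics/s7.png

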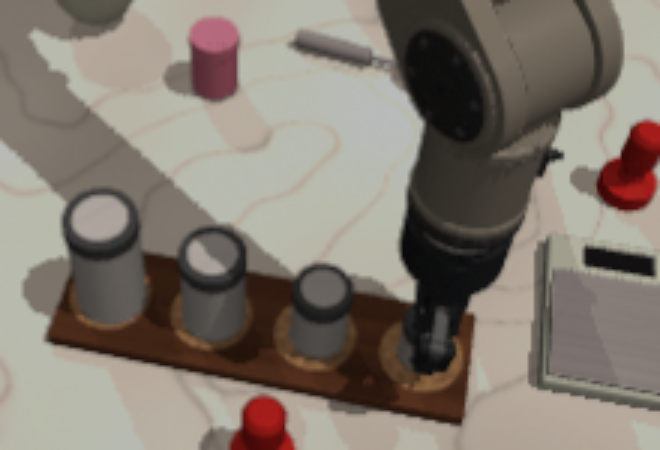

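Three tins stand on their marks and s is over the last mark at (420,350). I'm setting s down and rising.

Request:
step_arm([
  [0.001,0.001,0.003,0,0,0,1],
  [0.001,0.001,0.006,0,0,0,1],
  [0.001,0.001,0.009,0,0,0,1],
  [0.001,0.001,0.009,0,0,0,0],
  [0.001,0.001,0.009,0,0,0,-1],
  [0.001,0.001,0.009,0,0,0,-1],
  [0.001,0.001,0.006,0,0,0,-1],
  [0.001,0.001,-0.07,0,0,0,-1],
  [0.001,0.001,-0.16,0,0,0,-1],
  [0.001,0.001,-0.26,0,0,0,-1],
])

```text
clock: 30.15
tcp_pos: [0.6435, 0.1813, 0.2344]
orientation: [2.22, 2.22, -0.001]
contact_force: [0.1, 0.2, -0.4]
grip_width: 0.0849
```

Request:
step_arm([
  [0,-0.05,-0.06,0,0,0,-1],
  [0,-0.1,-0.1,0,0,0,-1],
  [0,-0.16,-0.1,0,0,0,-1],
  [0,-0.22,-0.1,0,0,0,-1],
  [0,-0.28,-0.1,0,0,0,-1],
  [0,-0.3,-0.1,0,0,0,-1],
  [0,-0.3,-0.1,0,0,0,-1],
  [0,-0.3,-0.1,0,0,0,-1],
  [0,-0.3,-0.1,0,0,0,-1],
  [0,-0.3,-0.1,0,0,0,-1],
])

```text
clock: 31.4
tcp_pos: [0.4939, 0.1814, 0.284]
orientation: [2.22, 2.22, -0.001]
contact_force: [0.2, -0.9, 0.5]
grip_width: 0.0856
```

Run:
```python
from h import *
G=dict(s=(.05,.021,.644,.181),m=(.07,.024,.641,.093),l=(.09,.027,.639,.005),xl=(.11,.030,.636,-.083))
for n in("top","scene"):
    f=grab_frame(n)
    if n=="top": cv2.imwrite("pics/t2.png",cv2.resize(f["img"][110:260,180:520,::-1],None,fx=2.3,fy=2.3))
    print(n,"tamper",tips(f,"tamper",.004))
    for c in("tin_s","tin_xl"):
      for m in masks_of(c,f):
        for k,(h,rd,x,y) in G.items():
            q=proj(f,[x,y,.015+h/2])[0]
            if np.linalg.norm(q-m["extent"][:2])<12:
                s,fu=cyl_fit(f,m["pixels"],h,rd,.015,[x,y]);print(k,((s-[x,y])*1000).round(1),fu)
```

```text
top tamper [(0.93, [467, 191], [0.576, -0.356]), (0.72, [290, 121], [0.753, 0.066])]
m [-2.   2.9] [-0.5 -1.1  0.5  1.1]
s [-0.4  1.6] [ 0.  -0.1 -0.   0.1]
scene tamper [(0.98, [327, 280], [0.748, 0.065]), (0.69, [449, 191], [0.424, 0.354]), (0.58, [191, 195], [0.575, -0.343])]
m [-0.3 -0.7] [ 0.1 -0.2 -0.1  0.2]
s [-1.  -2.6] [-0.3  0.1  0.2 -0.1]
l [2.5 0.9] [ 0.3  0.4 -0.3 -0.3]
xl [ 2.4 -0.2] [-0.1 -0.7  0.1  0.6]
```

View pics/t2.png

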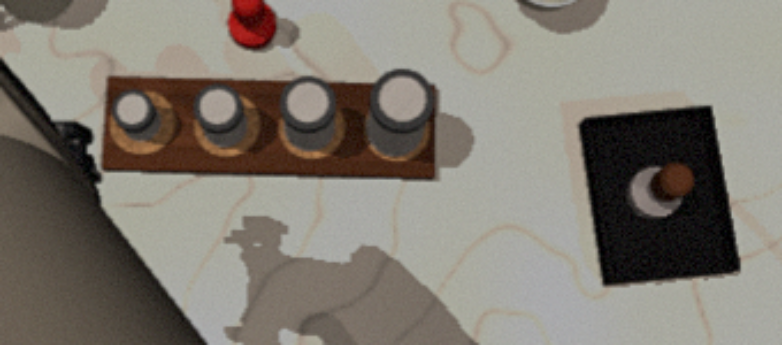

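The top view shows all four tins upright on their marks in order, and the tamper upright in the tray at (655,190). The gripper is clear, so I'm handing in.

```bash
python3 -c "
from h import *
print(r.hand_in())"
```

```text
the job is handed in; nothing more can be done
None
```

The job is done and handed in, at about 31.5 s on the robot's clock. No verdict was reported. The tamper stands upright in the empty black tray at the board's right (-y) end. The tins are on the marks in order of height: tin_xl on mark_4 (nearest the tray), tin_l on mark_3, tin_m on mark_2 and tin_s on mark_1. Everything was lowered to within about 2 mm before I let go.

- **Tins:** the last camera fits put each tin within about 4 mm of its mark's centre, against the 14 mm limit. tin_l and tin_xl were fitted in the scene camera only, because the network did not return them in the top view. The two cameras differ by up to about 4 mm on tin_s and tin_m.
- **Tamper:** it is at about (0.575, -0.35), within roughly 15 mm of the tray's centre.
- **Arm:** the gripper is open and clear of everything.

No check failed.

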